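Refit the spindle of the kitchen hand mill

TASK

Lift the washed T-handled spindle out of its draining stand, thread it down through the mill's bridge and then the housing lid, and, pressing only lightly so that the sprung burr inside is never pushed down to its stop, turn it until its cross-shaped tip drops into the burr's socket and the collar sits fully home on the bridge. Let go of it there, never lean hard on the mill, and leave the jar, bowl and plate where they are.

Things in the scene. Friction and masses are not known exactly. Their poses are not given: they have to be found in the camera images.
- mill: Stainless hand mill, fixed to the worktop. Origin: centre of its underside, on the bearing axis; z up, y along the bridge. Dark base 150 (x) x 170 (y) x 12 high; square housing 110 x 110, top at 70; two posts at y = +-70 carry an aluminium bridge 50 (x) x 160 (y) at heights 113 to 125, the highest part. The burr is hidden in the housing.
- top_hole (a point): Upper bearing: centre of the bridge's round hole (22 across, 12 deep) at the bridge's top face, 125 above the worktop; axes as the mill's.
- low_hole (a point): Lower bearing: centre of the round hole (22 across, 10 deep) in the housing's lid, at the lid's top face, 70 above the worktop, straight below top_hole. A feed rim 8 high runs round the lid's edge.
- burr (a joint): How far the burr is pushed down, m: 0 at rest, 0.008 at its stop. It starts to yield at about 4.5 N and takes about 1.5 N more per mm, 16 N at the stop.
- burr_top (a point): Point on the bearing axis at the height of the burr's top, 35 above the worktop; its axes are the mill's, not the socket's. The burr's socket is a cross of two slots 8 wide at right angles (fits every 90 deg), 23 deep. The socket's angle is unseen, different each time, and 20 deg or more off the mill's x and y. The burr does not turn but is sprung downward.
- handle (a point): Centre of the spindle's black T-handle: a bar 70 long (its x), 16 thick (its y), 22 high (z up, the spindle stands upright). One piece, 0.22 to 0.35 kg: below the bar a neck 14 across, a steel collar 30 across and 6 thick with its underside 37 below this point, a round shank 20 across with a tapered end, and the cross-shaped tip.
- collar (a point): Centre of the collar's underside on the spindle's axis, 37 below the handle's centre and 107 above the tip; axes as the handle's. It rests on the stand at the start and on the bridge when home.
- spindle_tip (a point): Lowest point of the spindle on its axis, 144 below the handle's centre. The tip is a cross of two blades 17 long, 6 thick and 15 high, lying along the handle's x and y; above it the shank tapers out to 20 across. It drops into the socket when within about 6 deg, and is 17 below the burr's top when home.
- stand: Steel draining stand fixed to the worktop, base 100 x 90, with a plate 60 x 90, top 115 above the worktop, with a hole 24 across in which the spindle hangs upright by its collar, tip 8 above the worktop. Origin: centre of its underside, below the hole.
- jar_mid (a point): Bystander: glass jar 60 across, 85 high; centre, half-way up.
- bowl: Bystander: white bowl 120 across, 50 high; origin under its centre.
- plate: Bystander: white plate 160 across, 20 high; origin under its centre.
Things that resemble listed ones, but are neither listed nor needed, are in the scene too. There is more than one size of the part that bears handle; the job needs the smallest.

How it is judged:
On the way, in this order (a step that is already met when the one before it is completed fails the run):
1. the spindle is lifted clear of the draining stand (z of spindle_tip in the frame of stand above 0.118 m), for 0.1 s.
2. the tip has passed through the bridge and the lid into the housing (z of spindle_tip in the frame of mill below 0.055 m and horizontal distance between spindle_tip and mill below 0.004 m and horizontal distance between collar and top_hole below 0.005 m), for 0.1 s.
At the end, for the whole second after the job is handed in: The spindle stands upright (within 2 deg) through both bearings with its tip in the burr's socket and its collar down on the bridge (gap under 2.5 mm, centred within 3 mm), the burr sprung back up (under 2 mm down), and the spindle released (z of collar in the frame of top_hole between -0.002 and 0.0025 m and horizontal distance between collar and top_hole below 0.003 m and horizontal distance between spindle_tip and mill below 0.004 m and angle between handle's own z axis and vertical below 0.035 rad and value of joint burr below 0.002 m); the robot touches nothing.
It fails at once if the burr is pushed down to its stop (beyond 7.3 mm, about 15 N) (value of joint burr above 0.0073 m).
It fails at once if the mill is loaded with more than 40 N (contact force between anything else and mill above 40 N).
It fails at once if the jar, bowl or plate is moved more than 20 mm (distance of any of jar_mid, bowl, plate from where it was at the start of the episode above 0.02 m).
It also fails if it takes over 61 s, if anything falls off the work surface, if the arm or the gripper's body presses on something with over 40 N, if the wrist force passes 120 N, or if a joint passes its speed limit or range.

ROBOT

A 6-joint arm with a two-finger parallel gripper is mounted at the origin on the work surface. World frame = base frame: x ahead of the robot, y to its left, z up, the work surface at z = 0. Lengths are in m, angles in rad, forces in N, time in s.
With the tool pointing down it reaches from about 0.35 to 0.975 m from the base axis. Payload 4.9 kg.
Tool frame: the origin (TCP) lies at the very end of the fingers, on their centre line; the grasp point (between the pads) lies 19 mm behind it; x points along the fingers, z is the direction in which the jaws open and shut, and the axes are right-handed (so a half turn about x gives the same grasp; the last joint's range is limited). The gripper opens to 85 mm and grips with 20 to 120 N. Pads are 22 mm wide; open, the fingers measure 114 mm over their backs; the gripper's body (76 mm by 85 mm) begins 54 mm behind the grasp point. The pads swing forward as they close: fully open they stand 13 mm farther back than shut.
Start: joints at [1.003, 0.053, 1.613, -0, 1.476, -0.119], TCP at [0.271, 0.563, 0.231] pointing down, gripper open.
Joint ranges: [-3.01, 3.01], [-1.01, 2.22], [0.06, 2.58], [-1.02, 4.17], [0.09, 2.62], [-3.14, 3.14]. Speed limits (rad/s): [2.57, 2.57, 3.14, 3.14, 3.14, 3.14].

INTERFACE

Orientations are given as a unit quaternion [w, x, y, z].
In Python, from plant import manip, vision, job gives the robot as it stands.
- The arm moves only by the tool servo_tool, never from a script. Its arguments are lists of equal length, an entry for each row: "twist": the turn, a rotation vector about the world's x, y, z in rad, a list of three; "xyz": the shift along the world's x, y, z in cm, a list of three; "fingers": the opening, from 0 (shut) to 1 (fully open). In form: {"twist": [[wx, wy, wz], ...], "xyz": [[x, y, z], ...], "fingers": [fingers, ...]}. A call has 1 to 8 rows; each row shifts and turns the commanded pose from where the row before left it; what a row does not reach is not made up. A row lasts 1/8 s, in which the tool goes at most 62.5 mm and 10.7 degrees, less where a joint would pass 70% of its speed; a pose out of reach is approached as far as the arm can. A call with a gripper value outside its range is refused whole. The fingers move at their own pace and stop on an object; the grip force is fixed at half the most. Time passes only in rows, so rows that do not move let the fingers close. It gives the time, the measured TCP pose, the force and the opening at its end, in the units of the state.
- manip.state(): the state, without advancing time (a new reading comes with each control period).
- vision.grab_frame(name): name is "side" or "top"; returns the picture (480x640x3 uint8, red, green, blue); there is no depth.
- vision.get_calibration(name): a dict with "camera_matrix" (3x3 intrinsics, pixels), "origin" and "orientation" of the camera in the world. Camera axes: x right, y up, looking along -z (the intrinsics and any distortion apply to the point x, -y, -z); pixel columns grow to the right and rows downward; lengths in m; the calibration is good to about 2 mm. A picture is of the moment at which its call begins. get_calibration takes no time and is no camera call.
- job.job_done(): hands the job in, once; it reports no verdict.
Trained networks look in the newest picture that a camera, given by its name, has taken for a name from the list of things; names that differ only in an ending like _2 or _b are one class to them, and where a whole thing is asked for, a point or a joint stands for the part that bears it (a point fixed in the world has none). Each returns a list of dicts, best first, with "score" (0 to 1); they miss things now and then, are a little off and sometimes report something else, mostly with a low value. They report only what shows in the picture. A call takes as long as a camera call. They do not tell look-alikes from the thing itself.
- vision.spot_in(camera, label): "extent" ([centre column, centre row, width, height] in pixels, round what is visible of it).
The state is a dict: "time": time; "joint_pos": joint angles; "joint_vel": joint speeds; "joint_efforts": joint torques, N m; "tool_pos": TCP position; "tool_rot": TCP orientation; "contact_force": force on the tool from outside, world axes, zero at the start; "ft_torque": the same for the moment, N m; "gripper_width": opening from 0.0 (shut) to 1.0 (fully open).
Only numpy, scipy, OpenCV 4.12 (cv2) and the standard library are available. Lean on these libraries where they do the work, as an engineer would, in place of code of your own. Each camera call takes 0.05 s, during which the arm holds its last target.

## Working session

There is one attempt and no reset: what is moved stays moved. The work goes in short steps, Python scripts to look and compute and a tool call to move; the robot and the scene stay as the last step left them, time stands still between calls to the robot, and variables do not carry over. Pictures are saved under pics/ and viewed, and the job is handed in when it is done.

Besides the shell and the picture viewer there is one more tool, called after "Request:" in YAML: its name, and indented under it one key for each argument. servo_tool: Moves the arm, as the interface text tells. Its arguments: {"type":"object","properties":{"twist":{"type":"array","items":{"type":"array","items":{"type":"number"}}},"xyz":{"type":"array","items":{"type":"array","items":{"type":"number"}}},"fingers":{"type":"array","items":{"type":"number"}}},"required":["twist","xyz","fingers"]}

```bash
mkdir -p pics
cat > h.py <<'E'
import numpy as np,cv2
from scipy.spatial.transform import Rotation as R
from plant import manip,vision,job
def cal(n):
    c=vision.get_calibration(n);q=c["orientation"]
    return np.array(c["camera_matrix"]),np.array(c["origin"]),R.from_quat([q[1],q[2],q[3],q[0]]).as_matrix(),c
def ray(n,u,v):
    K,o,M,c=cal(n)
    p=np.linalg.inv(K)@[u,v,1]
    return o,M@np.array([p[0],-p[1],-p[2]])
def atz(n,u,v,z):
    o,d=ray(n,u,v);return o+d*(z-o[2])/d[2]
def proj(n,P):
    K,o,M,c=cal(n);p=M.T@(np.array(P)-o);p=K@[p[0],-p[1],-p[2]];return p[:2]/p[2]
def tri(a,b):
    # a=(cam,u,v)
    A=np.zeros((3,3));B=np.zeros(3)
    for n,u,v in (a,b):
        o,d=ray(n,u,v);d=d/np.linalg.norm(d);P=np.eye(3)-np.outer(d,d);A+=P;B+=P@o
    return np.linalg.solve(A,B)
def save(n,f):
    im=vision.grab_frame(n);cv2.imwrite('pics/'+f,im[:,:,::-1]);return im
E
python3 - <<'E'
from h import *
for n in("side","top"):
    save(n,n+"0.png");print(vision.get_calibration(n))
    for l in("handle","mill","stand","jar_mid","bowl","plate","collar"):
        print(n,l,[(round(d["score"],2),np.round(d["extent"],1).tolist()) for d in vision.spot_in(n,l)])
print(manip.state())
E
```

```text
{'camera_matrix': array([[620.05902951,   0.        , 316.8426807 ],
       [  0.        , 620.05902951, 237.8482578 ],
       [  0.        ,   0.        ,   1.        ]]), 'origin': array([ 0.04459576, -0.63066823,  0.72585077]), 'orientation': array([ 0.84664485,  0.41363773, -0.15364681, -0.29747096])}
side handle [(0.84, [372.7, 282.6, 51.8, 73.4]), (0.78, [286.8, 300.1, 34.6, 138.5]), (0.61, [441.9, 343.0, 79.1, 129.0]), (0.22, [261.7, 235.8, 123.2, 119.1])]
side mill [(0.95, [260.8, 234.9, 120.7, 121.4])]
side stand [(0.93, [368.3, 309.3, 81.6, 97.0])]
side jar_mid [(0.91, [369.6, 221.1, 33.8, 57.0])]
side bowl [(0.6, [319.0, 187.2, 56.6, 38.3])]
side plate [(0.61, [492.4, 309.4, 91.1, 66.2])]
side collar [(0.91, [373.9, 286.0, 49.0, 79.7]), (0.78, [288.1, 298.7, 34.2, 138.6]), (0.65, [442.1, 342.5, 78.0, 127.3])]
{'camera_matrix': array([[504.42797238,   0.        , 321.43512775],
       [  0.        , 504.42797238, 234.93541483],
       [  0.        ,   0.        ,   1.        ]]), 'origin': array([ 0.52418282, -0.00888689,  1.00010327]), 'orientation': array([-0.69745172, -0
[... 567 characters left out ...]
333.7, 59.3, 32.2])]
{'time': 0.8, 'joint_pos': array([ 1.00302432e+00,  5.26903259e-02,  1.61290066e+00,  2.36073039e-05,
        1.47599808e+00, -1.18966662e-01]), 'joint_vel': array([ 0.00020749,  0.00078549,  0.00048142,  0.00102028,  0.0007623 ,
       -0.00192232]), 'joint_efforts': array([-1.52466109e-03, -3.93632698e+01, -3.70440602e+01, -1.92514703e-04,
        4.01117341e-04,  3.25280794e-06]), 'tool_pos': array([0.27114625, 0.56310088, 0.23130918]), 'tool_rot': array([ 0.59872364, -0.37619285,  0.59872845,  0.37620896]), 'contact_force': array([ 0.21255804, -0.38413847,  0.19804469]), 'ft_torque': array([-0.00424403, -0.00463202,  0.03033807]), 'gripper_width': 0.9994969044690436}
```

View pics/side0.png

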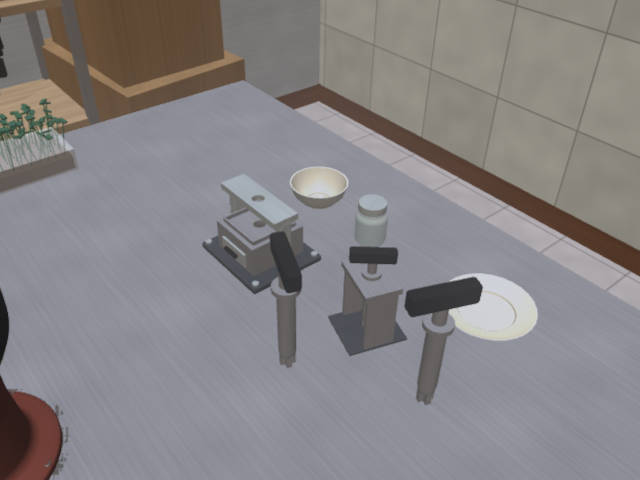

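View pics/top0.png

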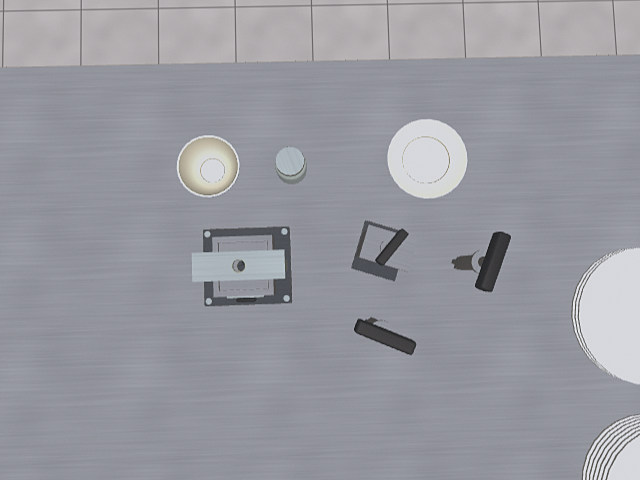

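The smallest spindle hangs in the stand: its handle is near top (392,247) and side (373,255). The mill bridge hole is near top (238,266) and side (258,198). I'll zoom in on these.

Run:
```python
import cv2
t=cv2.imread('pics/top0.png');s=cv2.imread('pics/side0.png')
def z(im,x,y,w,h,k):return cv2.resize(im[y:y+h,x:x+w],None,fx=k,fy=k,interpolation=cv2.INTER_CUBIC)
a=z(t,180,215,130,100,6);cv2.imwrite('pics/a.png',a)
cv2.imwrite('pics/b.png',z(t,340,210,100,75,8))
cv2.imwrite('pics/c.png',z(s,195,165,130,97,6))
cv2.imwrite('pics/d.png',z(s,320,235,100,75,8))
```

```text
(no output)
```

View pics/a.png

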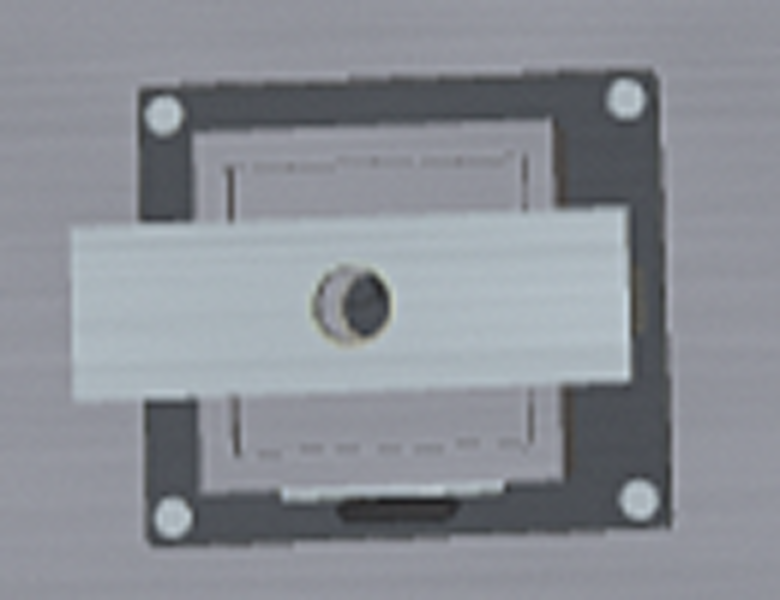

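View pics/b.png

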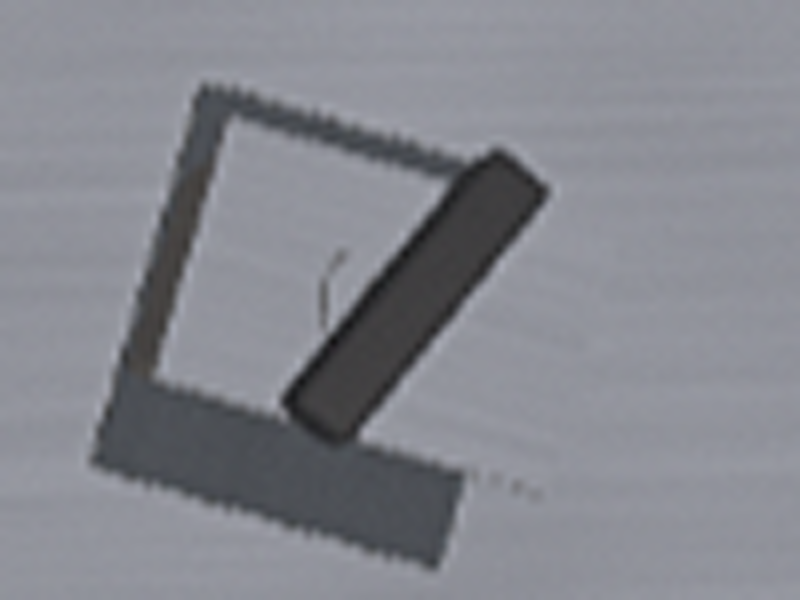

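View pics/c.png

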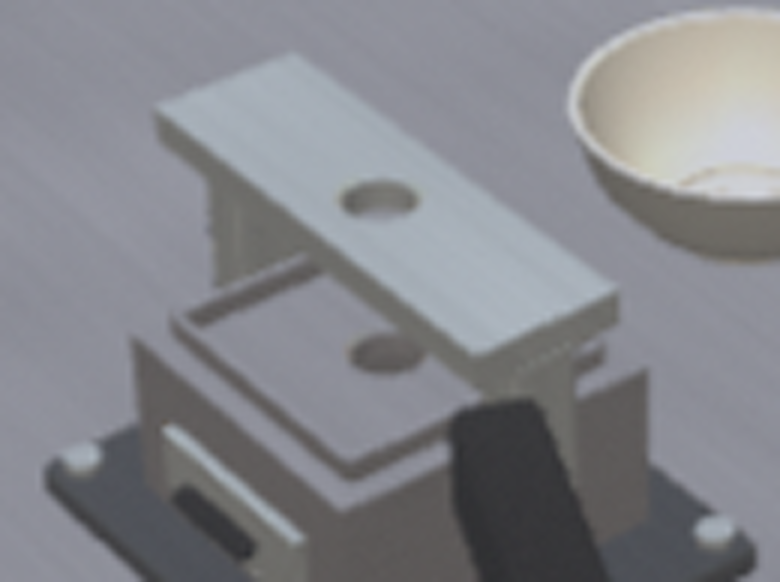

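View pics/d.png

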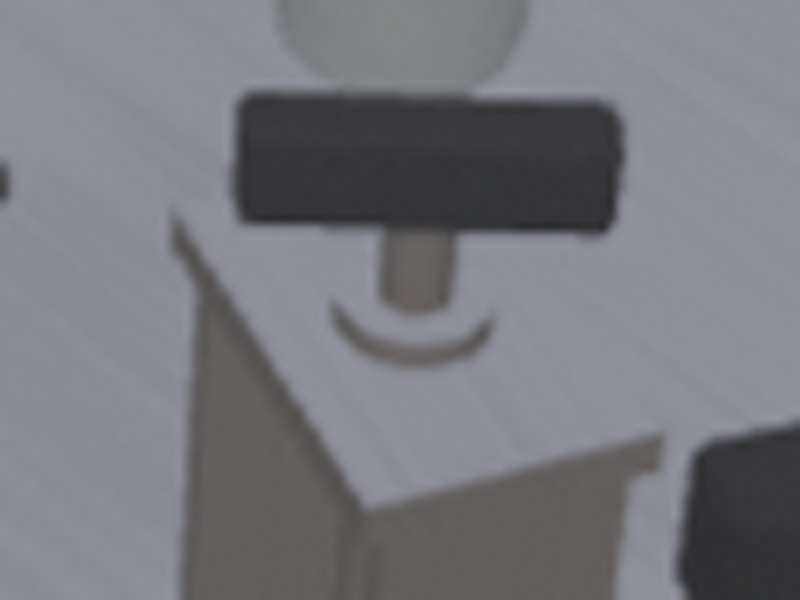

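```bash
cat > fit.py <<'E'
from h import *
from scipy.optimize import minimize
def box(x,y,z,yaw,dims):
    c=np.array([[i,j,k] for i in(-1,1) for j in(-1,1) for k in(-1,1)])*np.array(dims)/2
    Q=R.from_euler('z',yaw).as_matrix();return c@Q.T+[x,y,z]
S=8
def sil(n,P,roi):
    x0,y0,w,h=roi
    p=np.array([(proj(n,q)-[x0,y0]+.5)*S-.5 for q in P],np.float32)
    m=np.zeros((h*S,w*S),np.uint8);cv2.fillConvexPoly(m,np.round(cv2.convexHull(p)*16).astype(np.int32),255,shift=4);return m>0
def darkmask(im,roi,seed,th=85):
    x0,y0,w,h=roi
    g=cv2.cvtColor(im,cv2.COLOR_BGR2GRAY)[y0:y0+h,x0:x0+w]
    g=cv2.resize(g,None,fx=S,fy=S,interpolation=cv2.INTER_CUBIC)
    m=(g<th).astype(np.uint8);m=cv2.morphologyEx(m,cv2.MORPH_OPEN,np.ones((S*4,S*4)))
    k,l=cv2.connectedComponents(m);i=l[int((seed[1]-y0)*S),int((seed[0]-x0)*S)];assert i>0
    return l==i
def fit(views,dims,x0):
    def cost(p):
        return sum((sil(n,box(*p,dims),roi)^m).sum()/m.sum() for n,roi,m in views)
    best=None
    r=minimize(cost,x0,method='Nelder-Mead',options=dict(initial_simplex=np.array([x0]+[np.array(x0)+d for d in np.diag([.01,.01,.01,.15])]),xatol=1e-5,fatol=1e-5,maxiter=800))
    return r.x,r.fun
E
python3 - <<'E'
from fit import *
t=cv2.imread('pics/top0.png');s=cv2.imread('pics/side0.png')
h0=tri(("top",392,247),("side",373,255));print("h0",h0)
b0=tri(("top",238.2,265.4),("side",257.9,197.9));print("hole",b0,proj("top",b0),proj("side",b0))
l0=atz("side",195+388.5/6-.5,165+354.5/6-.5,.07);print("low via side",l0,"top/side@.125",atz("top",238.2,265.4,.125),atz("side",257.9,197.9,.125))
rt=(365,220,55,55);rs=(340,235,65,45)
mt=darkmask(t,rt,(392,247),70);ms=darkmask(s,rs,(373,255),80)
print(mt.sum()/64,ms.sum()/64)
a=atz("top",365+2,220,.15)
d=atz("top",405,230,.15)-atz("top",379,263,.15);y0=np.arctan2(d[1],d[0]);print("yaw0",y0)
for vs in ([("top",rt,mt),("side",rs,ms)],):
    print(fit(vs,(.07,.016,.022),[*h0,y0]))
for u,v,us,vs_ in((482,261,443,297),(385,335,286,262)):print(tri(("top",u,v),("side",us,vs_)))
# bridge corners dir
e=[atz("top",180+(x+.5)/6-.5,215+(y+.5)/6-.5,.125) for x,y in((70,228),(627,207),(632,380),(75,402))]
print(np.round(e,4),np.mean(e,0)); print([np.linalg.norm(e[i]-e[(i+1)%4]) for i in range(4)])
dd=e[0]-e[1];print("mill yaw",np.arctan2(dd[1],dd[0])-np.pi/2)
e=[atz("side",195+(x+.5)/6-.5,165+(y+.5)/6-.5,.125) for x,y in((154,107),(292,53),(620,292),(480,357))]
print(np.mean(e,0),[np.linalg.norm(e[i]-e[(i+1)%4]) for i in range(4)])
E
```

```text
h0 [ 0.55838764 -0.14246003  0.15338309]
hole [0.53485794 0.12036705 0.12392104] [238.15862979 265.45783127] [257.97058415 197.90322822]
low via side [0.53383335 0.11904645 0.07      ] top/side@.125 [0.53494262 0.12013513 0.125     ] [0.53388884 0.1191038  0.125     ]
401.953125 755.765625
yaw0 -0.7002113606866021
(array([ 0.55865986, -0.14120836,  0.15192911, -0.71171986]), np.float64(0.3504397215598478))
[ 0.53443504 -0.2859157   0.18809996]
[ 0.41792183 -0.11936603  0.19731359]
[[0.5592 0.2007 0.125 ]
 [0.5611 0.0404 0.125 ]
 [0.5112 0.04   0.125 ]
 [0.5092 0.1997 0.125 ]] [0.53518497 0.12019282 0.125     ]
[np.float64(0.16029228768132195), np.float64(0.049843728457434074), np.float64(0.15967776388236488), np.float64(0.049955822289427514)]
mill yaw 0.011944725685232527
[0.53493171 0.12059473 0.125     ] [np.float64(0.049355175419536185), np.float64(0.16091605235644618), np.float64(0.048665660463046434), np.float64(0.16139802933294156)]
```

Run:
```python
from fit import *
t=cv2.imread('pics/top0.png');s=cv2.imread('pics/side0.png')
rt=(365,220,55,55);rs=(340,235,65,45)
for a,b in((80,80),(90,90),(100,90),(85,100)):
    try:
        mt=darkmask(t,rt,(392,247),a);ms=darkmask(s,rs,(373,255),b)
    except Exception as e: print('x',a,b);continue
    print(a,b,mt.sum()/64,ms.sum()/64,fit([("top",rt,mt),("side",rs,ms)],(.07,.016,.022),[.5587,-.141,.152,-.71]))
p=(.5587,-.1412,.152,-.712)
for n,im,x,y,f in(("top",t,340,210,'e.png'),("side",s,320,235,'f.png')):
    z=cv2.resize(im[y:y+75,x:x+100],None,fx=8,fy=8,interpolation=cv2.INTER_CUBIC)
    q=np.array([(proj(n,c)-[x,y]+.5)*8-.5 for c in box(*p,(.07,.016,.022))])
    for i in range(8):
        for j in range(i):
            if bin(i^j).count('1')==1: cv2.line(z,tuple(q[i].astype(int)),tuple(q[j].astype(int)),(0,0,255),1)
    cv2.imwrite('pics/'+f,z)
print(R.from_quat(np.roll(manip.state()["tool_rot"],-1)).as_matrix().round(3))
```

```text
Traceback (most recent call last):
  File "fit.py", line 22, in fit
    r=minimize(cost,x0,method='Nelder-Mead',options=dict(initial_simplex=np.array([x0]+[np.array(x0)+d for d in np.diag([.01,.01,.01,.15])]),xatol=1e-5,fatol=1e-5,maxiter=800))
  File "fit.py", line 20, in cost
    return sum((sil(n,box(*p,dims),roi)^m).sum()/m.sum() for n,roi,m in views)
  File "fit.py", line 20, in <genexpr>
    return sum((sil(n,box(*p,dims),roi)^m).sum()/m.sum() for n,roi,m in views)
                ~~~^^^^^^^^^^^^^^^^^^^^
  File "fit.py", line 9, in sil
    p=np.array([(proj(n,q)-[x0,y0]+.5)*S-.5 for q in P],np.float32)
                 ~~~~^^^^^
  File "h.py", line 14, in proj
    K,o,M,c=cal(n);p=M.T@(np.array(P)-o);p=K@[p[0],-p[1],-p[2]];return p[:2]/p[2]
            ~~~^^^
  File "h.py", line 5, in cal
    c=vision.get_calibration(n);q=c["orientation"]
ValueError: time passes only in moves, steps and waits
```

```bash
sed -i 's/^def cal(n):/import functools\n@functools.lru_cache(None)\ndef cal(n):/' h.py
python3 - <<'E'
from fit import *
t=cv2.imread('pics/top0.png');s=cv2.imread('pics/side0.png')
rt=(365,220,55,55);rs=(340,235,65,45)
for a,b in((80,80),(90,90),(100,90),(85,100)):
    try:
        mt=darkmask(t,rt,(392,247),a);ms=darkmask(s,rs,(373,255),b)
    except Exception as e: print('x',a,b);continue
    print(a,b,mt.sum()/64,ms.sum()/64,fit([("top",rt,mt),("side",rs,ms)],(.07,.016,.022),[.5587,-.141,.152,-.71]))
p=(.5587,-.1412,.152,-.712)
for n,im,x,y,f in(("top",t,340,210,'e.png'),("side",s,320,235,'f.png')):
    z=cv2.resize(im[y:y+75,x:x+100],None,fx=8,fy=8,interpolation=cv2.INTER_CUBIC)
    q=np.array([(proj(n,c)-[x,y]+.5)*8-.5 for c in box(*p,(.07,.016,.022))])
    for i in range(8):
        for j in range(i):
            if bin(i^j).count('1')==1: cv2.line(z,tuple(q[i].astype(int)),tuple(q[j].astype(int)),(0,0,255),1)
    cv2.imwrite('pics/'+f,z)
print(R.from_quat(np.roll(manip.state()["tool_rot"],-1)).as_matrix().round(3))
E
```

```text
80 80 417.640625 755.765625 (array([ 0.5586135 , -0.14089249,  0.15210409, -0.70803756]), np.float64(0.316847422706454))
90 90 737.921875 783.203125 (array([ 0.55831196, -0.14107706,  0.15110115, -0.71195621]), np.float64(0.623187114476075))
100 90 757.21875 783.203125 (array([ 0.55834356, -0.14121777,  0.1508447 , -0.70300659]), np.float64(0.6159149425351236))
85 100 728.671875 814.078125 (array([ 0.55820202, -0.14110834,  0.15121307, -0.6976171 ]), np.float64(0.5874693442035281))
[[-0.    -0.901  0.434]
 [ 0.     0.434  0.901]
 [-1.     0.     0.   ]]
```

View pics/e.png

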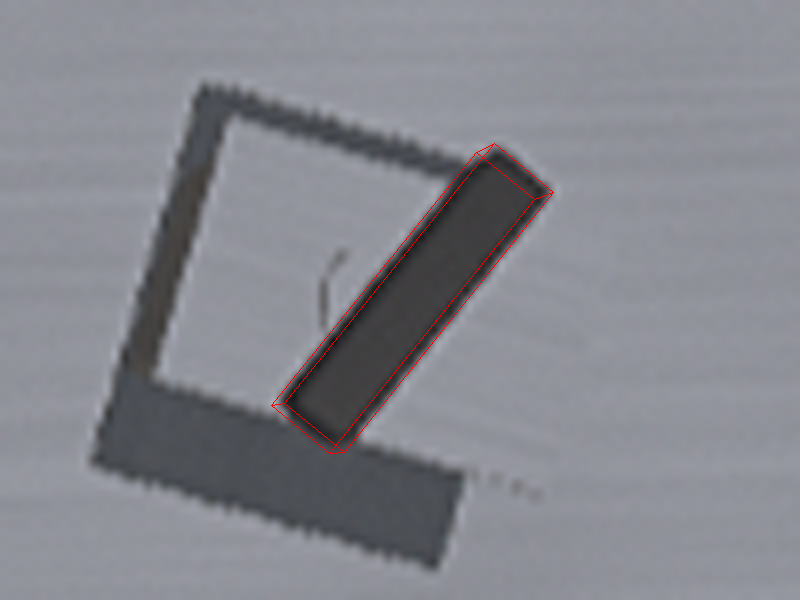

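View pics/f.png

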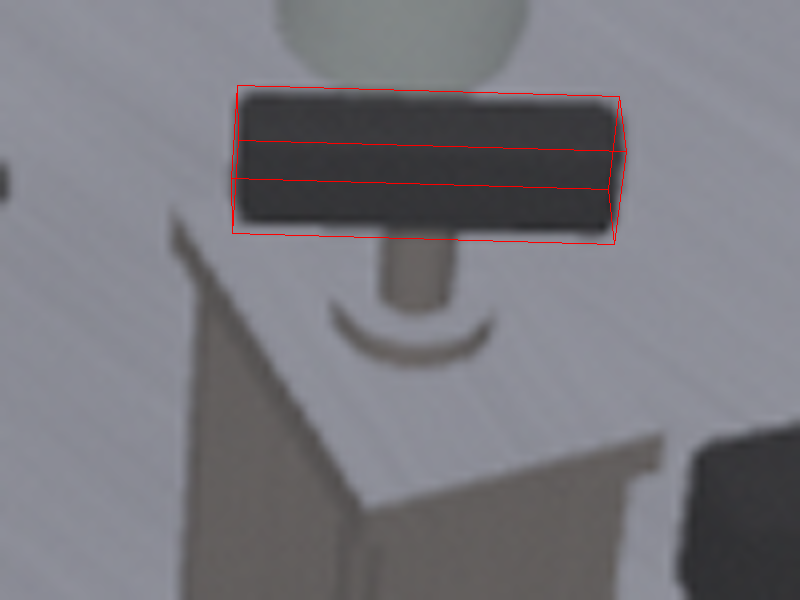

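The red model box matches the handle in both views. The handle centre is (0.5585, -0.1411, 0.152) with yaw -0.705, and the height agrees with the text. The mill axis is at about (0.535, 0.120). Next I move above the handle.

Request:
servo_tool:
  twist:
    - [0,0,-0.016]
    - [0,0,-0.016]
    - [0,0,-0.016]
    - [0,0,-0.016]
    - [0,0,-0.016]
    - [0,0,-0.016]
    - [0,0,-0.016]
    - [0,0,-0.016]
  xyz:
    - [1.8,-4.4,0]
    - [1.8,-4.4,0]
    - [1.8,-4.4,0]
    - [1.8,-4.4,0]
    - [1.8,-4.4,0]
    - [1.8,-4.4,0]
    - [1.8,-4.4,0]
    - [1.8,-4.4,0]
  fingers: [0.6,0.6,0.6,0.6,0.6,0.6,0.6,0.6]

```text
time: 1.8
tool_pos: [0.4156, 0.2097, 0.2316]
tool_rot: [0.622, -0.337, 0.621, 0.337]
contact_force: [0.9, -0.2, 0.4]
gripper_width: 0.597
```

Request:
servo_tool:
  twist:
    - [0,0,-0.016]
    - [0,0,-0.016]
    - [0,0,-0.016]
    - [0,0,-0.016]
    - [0,0,-0.016]
    - [0,0,-0.016]
    - [0,0,-0.016]
    - [0,0,-0.016]
  xyz:
    - [1.8,-4.4,0]
    - [1.8,-4.4,0]
    - [1.8,-4.4,0]
    - [1.8,-4.4,0]
    - [1.8,-4.4,0]
    - [1.8,-4.4,0]
    - [1.8,-4.4,0]
    - [1.8,-4.4,0]
  fingers: [0.6,0.6,0.6,0.6,0.6,0.6,0.6,0.6]

```text
time: 2.8
tool_pos: [0.5596, -0.1425, 0.2315]
tool_rot: [0.642, -0.297, 0.642, 0.296]
contact_force: [0.5, 0.6, -0.6]
gripper_width: 0.598
```

Request:
servo_tool:
  twist:
    - [0,0,0]
    - [0,0,0]
  xyz:
    - [0,0,0]
    - [0,0,0]
  fingers: [0.6,0.6]

```text
time: 3.05
tool_pos: [0.5589, -0.1406, 0.2311]
tool_rot: [0.642, -0.296, 0.642, 0.297]
contact_force: [0.2, 0.8, 0.1]
gripper_width: 0.602
```

Request:
servo_tool:
  twist:
    - [0,0,0]
    - [0,0,0]
    - [0,0,0]
    - [0,0,0]
    - [0,0,0]
    - [0,0,0]
  xyz:
    - [0,0,-2]
    - [0,0,-2]
    - [0,0,-2]
    - [0,0,-2]
    - [0,-0.05,-1.6]
    - [0,0,0]
  fingers: [0.6,0.6,0.6,0.6,0.6,0.6]

```text
time: 3.8
tool_pos: [0.558, -0.141, 0.1331]
tool_rot: [0.641, -0.296, 0.643, 0.298]
contact_force: [-0.8, 0.6, 0.5]
gripper_width: 0.598
```

Run:
```python
from h import *
a=save("side","s1.png");b=save("top","t1.png")
z=lambda im,x,y:cv2.resize(im[y:y+100,x:x+66],None,fx=6,fy=6,interpolation=cv2.INTER_CUBIC)[:,:,::-1]
cv2.imwrite('pics/g.png',np.hstack([z(a,340,190),z(b,360,200)]))
s=manip.state();print(s["tool_pos"],s["contact_force"],s["time"])
```

```text
[ 0.55947847 -0.14159545  0.13560807] [ 0.21961823 -0.16725375 -0.1403465 ] 3.9
```

View pics/g.png

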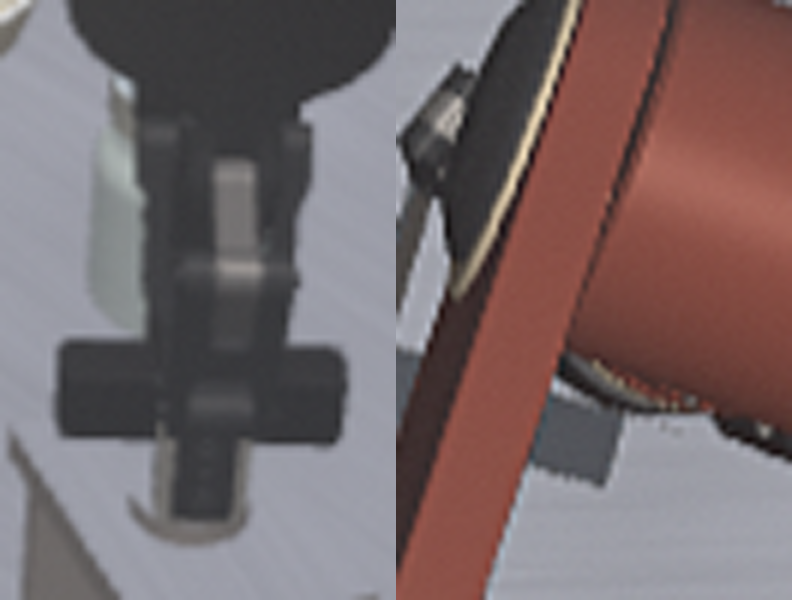

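The side view shows the near finger centred on the bar at about column 375, with its tip above the collar. The arm hides the spot from the top camera. Closing now.

Request:
servo_tool:
  twist:
    - [0,0,0]
    - [0,0,0]
    - [0,0,0]
    - [0,0,0]
    - [0,0,0]
    - [0,0,0]
    - [0,0,0]
    - [0,0,0]
  xyz:
    - [0,0,0]
    - [0,0,0]
    - [0,0,0]
    - [0,0,0]
    - [0,0,0]
    - [0,0,0]
    - [0,0,0]
    - [0,0,0]
  fingers: [0,0,0,0,0,0,0,0]

```text
time: 4.9
tool_pos: [0.5597, -0.1418, 0.1364]
tool_rot: [0.642, -0.297, 0.642, 0.296]
contact_force: [-1.7, -1.1, 5.9]
gripper_width: 0.173
```

Request:
servo_tool:
  twist:
    - [0,0,0]
    - [0,0,0]
    - [0,0,0]
    - [0,0,0]
  xyz:
    - [0,0,0.3]
    - [0,0,0.5]
    - [0,0,0.7]
    - [0,0,0.5]
  fingers: [0,0,0,0]

```text
time: 5.4
tool_pos: [0.5592, -0.1414, 0.1557]
tool_rot: [0.642, -0.297, 0.642, 0.297]
contact_force: [0.4, 0.3, -3.0]
gripper_width: 0.174
```

Request:
servo_tool:
  twist:
    - [0,0,0]
    - [0,0,0]
    - [0,0,0]
    - [0,0,0]
    - [0,0,0]
    - [0,0,0]
    - [0,0,0]
    - [0,0,0]
  xyz:
    - [0,0,2]
    - [0,0,2]
    - [0,0,2]
    - [0,0,2]
    - [0,0,2]
    - [0,0,2]
    - [0,0,2]
    - [0,0,0]
  fingers: [0,0,0,0,0,0,0,0]

```text
time: 6.4
tool_pos: [0.5601, -0.1418, 0.2981]
tool_rot: [0.643, -0.298, 0.641, 0.296]
contact_force: [-0.8, 0.2, -2.1]
gripper_width: 0.172
```

Run:
```python
from h import *
a=save("side","s2.png")
s=manip.state();print(s["tool_pos"],s["tool_rot"],s["contact_force"],s["ft_torque"],s["time"],s["joint_pos"])
```

```text
[ 0.55952614 -0.14158551  0.29633265] [ 0.64225031 -0.29711559  0.64145722  0.29625918] [-0.211821   -0.50199104 -2.54613079] [-0.01821695 -0.01324986  0.01676664] 6.45 [-3.76748428e-01 -9.23571077e-02  1.64849598e+00 -2.31771318e-05
  1.58380323e+00 -1.24271270e+00]
```

View pics/s2.png

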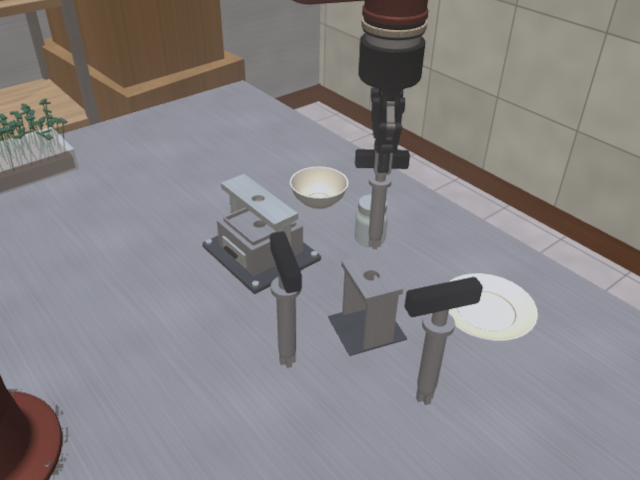

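The spindle hangs clear of the stand with its tip near side (376,249). Next I carry it to above the bridge.

Request:
servo_tool:
  twist:
    - [0,0,0]
    - [0,0,0]
    - [0,0,0]
    - [0,0,0]
    - [0,0,0]
    - [0,0,0]
    - [0,0,0]
    - [0,0,0]
  xyz:
    - [-0.2,2,0]
    - [-0.4,4.5,0]
    - [-0.4,4.5,0]
    - [-0.4,4.5,0]
    - [-0.4,4.5,0]
    - [-0.4,4.1,0]
    - [-0.15,2,0]
    - [0,0,0]
  fingers: [0,0,0,0,0,0,0,0]

```text
time: 7.45
tool_pos: [0.535, 0.1208, 0.2944]
tool_rot: [0.641, -0.297, 0.642, 0.298]
contact_force: [-0.2, -1.3, -2.3]
gripper_width: 0.17
```

Request:
servo_tool:
  twist:
    - [0,0,0]
    - [0,0,0]
    - [0,0,0]
    - [0,0,0]
  xyz:
    - [0,0,0]
    - [0,0,0]
    - [0,0,-1]
    - [0,0,-1]
  fingers: [0,0,0,0]

```text
time: 7.95
tool_pos: [0.5356, 0.1191, 0.2743]
tool_rot: [0.642, -0.296, 0.642, 0.296]
contact_force: [0.8, -0.0, -3.0]
gripper_width: 0.174
```

Run:
```python
from h import *
a=save("side","s3.png");b=save("top","t3.png")
s=manip.state();print(s["tool_pos"],s["tool_rot"],s["contact_force"],s["ft_torque"],s["time"])
z=cv2.resize(a[80:230,180:330],None,fx=4,fy=4,interpolation=cv2.INTER_CUBIC)[:,:,::-1]
cv2.imwrite('pics/s3z.png',z)
```

```text
[0.53467767 0.11923455 0.27276589] [ 0.64058911 -0.29606966  0.64324847  0.29701809] [-1.00472415  0.33087113 -3.09174313] [ 0.04107973 -0.01773436 -0.02821028] 8.05
```

View pics/s3z.png

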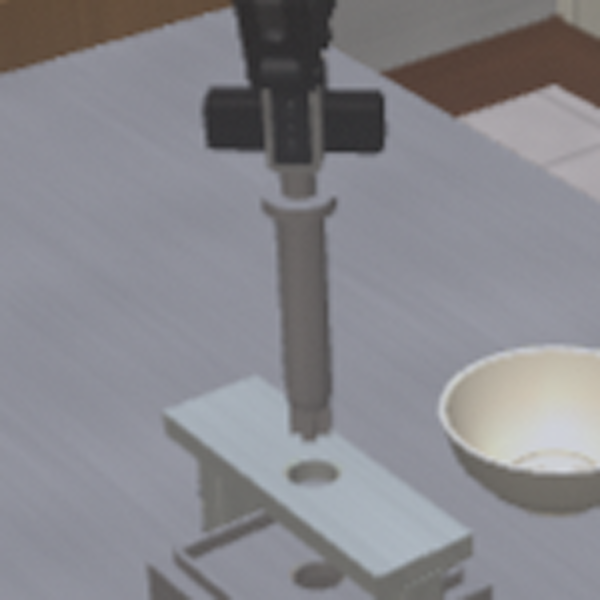

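View pics/t3.png

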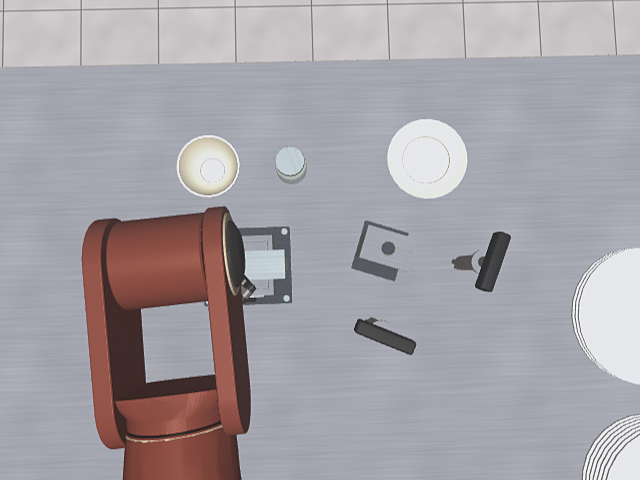

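```bash
cat > ov.py <<'E'
from h import *
def circ(x,y,z,r):
    a=np.linspace(0,2*np.pi,60);return [(x+r*np.cos(i),y+r*np.sin(i),z) for i in a]
def overlay(a,x0,y0,w,h,k,things,f):
    z=cv2.resize(a[y0:y0+h,x0:x0+w],None,fx=k,fy=k,interpolation=cv2.INTER_CUBIC)[:,:,::-1].copy()
    for pts,col in things:
        q=np.array([(proj("side",c)-[x0,y0]+.5)*k-.5 for c in pts]);cv2.polylines(z,[np.round(q).astype(np.int32)],False,col,1,cv2.LINE_AA)
    cv2.imwrite('pics/'+f,z)
E
python3 - <<'E'
from ov import *
print("stand hole",atz("top",388.5,248,.115))
a=cv2.imread('pics/s3.png')[:,:,::-1]
tz=.2753; cz=tz-.0203; x,y=.5350,.1197
T=[(circ(.535,.12,.125,.011),(0,0,255)),(circ(.535,.12,.07,.011),(0,0,255)),
(circ(x,y,cz,.015),(0,255,0)),(circ(x,y,cz,.010),(0,255,0)),(circ(x,y,cz-.08,.010),(0,255,0)),(circ(x,y,cz-.107,.0085),(0,255,255)),([(x,y,cz),(x,y,cz-.107)],(255,0,0))]
overlay(a,215,110,80,100,8,T,'ov1.png') if 0 else overlay(a,210,110,100,100,6,T,'ov1.png')
E
```

```text
stand hole [ 0.55868225 -0.14257861  0.115     ]
```

View pics/ov1.png

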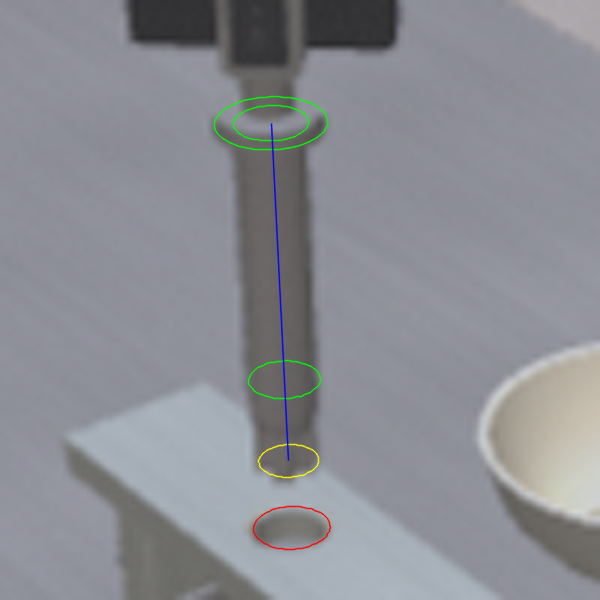

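The model overlay matches the spindle, which shows no visible tilt, and matches the bridge hole to within about 1 mm. Lowering into the bridge.

Request:
servo_tool:
  twist:
    - [0,0,0]
    - [0,0,0]
    - [0,0,0]
    - [0,0,0]
    - [0,0,0]
  xyz:
    - [0,0,-1]
    - [0,0,-1]
    - [0,0,-0.5]
    - [0,0,-0.5]
    - [0,0,0]
  fingers: [0,0,0,0,0]

```text
time: 8.68
tool_pos: [0.5355, 0.1196, 0.2448]
tool_rot: [0.642, -0.297, 0.642, 0.297]
contact_force: [-0.9, 0.2, -2.0]
gripper_width: 0.177
```

Request:
servo_tool:
  twist:
    - [0,0,0]
    - [0,0,0]
    - [0,0,0]
    - [0,0,0]
    - [0,0,0]
  xyz:
    - [0,0,-0.4]
    - [0,0,-0.4]
    - [0,0,-0.4]
    - [0,0,0]
    - [0,0,0]
  fingers: [0,0,0,0,0]

```text
time: 9.3
tool_pos: [0.5357, 0.1196, 0.2334]
tool_rot: [0.642, -0.297, 0.642, 0.297]
contact_force: [0.1, -0.9, -2.8]
gripper_width: 0.172
```

Request:
servo_tool:
  twist:
    - [0,0,0]
    - [0,0,0]
    - [0,0,0]
    - [0,0,0]
    - [0,0,0]
  xyz:
    - [0,0,-0.4]
    - [0,0,-0.4]
    - [0,0,-0.4]
    - [0,0,0]
    - [0,0,0]
  fingers: [0,0,0,0,0]

```text
time: 9.93
tool_pos: [0.5357, 0.1196, 0.2213]
tool_rot: [0.642, -0.297, 0.642, 0.297]
contact_force: [0.1, 0.3, -2.1]
gripper_width: 0.175
```

Run:
```python
from ov import *
a=save("side","s4.png")
s=manip.state();print(s["tool_pos"],s["tool_rot"],s["contact_force"],s["ft_torque"],s["time"])
tz=.2753-.054; cz=tz-.0203; x,y=.5350,.1199
T=[(circ(.535,.12,.125,.011),(0,0,255)),
(circ(x,y,cz,.015),(0,255,0)),(circ(x,y,cz,.010),(0,255,0)),(circ(x,y,.125,.010),(0,255,0)),([(x,y,cz),(x,y,cz-.107)],(255,0,0))]
overlay(a,210,130,100,100,6,T,'ov2.png')
```

```text
[0.53576628 0.11960174 0.22149182] [ 0.64194857 -0.29675313  0.64173663  0.29667106] [-0.69344736  0.48071846 -2.27353488] [-0.01172304  0.02858382 -0.00164427] 9.975
```

View pics/ov2.png

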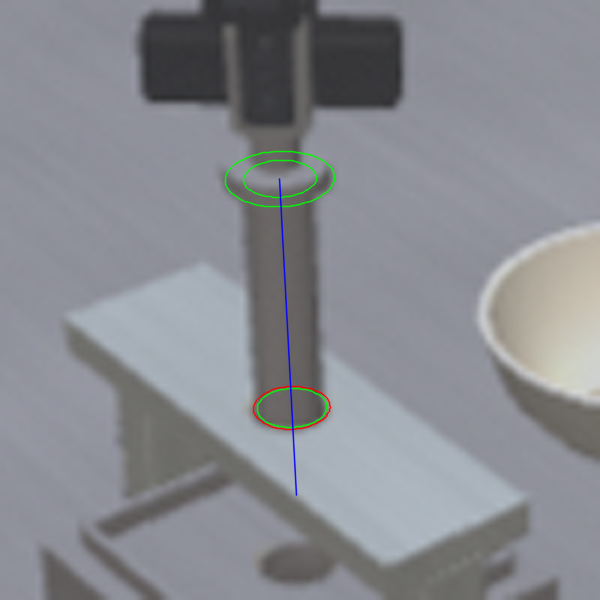

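Threaded through the bridge with no side force. On to the lid, whose top is at 70 mm; the tip is now at about 94 mm.

Request:
servo_tool:
  twist:
    - [0,0,0]
    - [0,0,0]
    - [0,0,0]
    - [0,0,0]
    - [0,0,0]
    - [0,0,0]
    - [0,0,0]
  xyz:
    - [0,0,-0.6]
    - [0,0,-0.6]
    - [0,0,-0.6]
    - [0,0,-0.4]
    - [0,0,-0.4]
    - [0,0,0]
    - [0,0,0]
  fingers: [0,0,0,0,0,0,0]

```text
time: 10.85
tool_pos: [0.5358, 0.1196, 0.1955]
tool_rot: [0.642, -0.297, 0.642, 0.297]
contact_force: [-0.6, 0.1, -2.0]
gripper_width: 0.174
```

Request:
servo_tool:
  twist:
    - [0,0,0]
    - [0,0,0]
    - [0,0,0]
    - [0,0,0]
    - [0,0,0]
    - [0,0,0]
  xyz:
    - [0,0,-0.4]
    - [0,0,-0.4]
    - [0,0,-0.4]
    - [0,0,-0.3]
    - [0,0,0]
    - [0,0,0]
  fingers: [0,0,0,0,0,0]

```text
time: 11.6
tool_pos: [0.5358, 0.1196, 0.1804]
tool_rot: [0.642, -0.297, 0.642, 0.297]
contact_force: [0.4, 0.5, -2.5]
gripper_width: 0.177
```

Request:
servo_tool:
  twist:
    - [0,0,0]
    - [0,0,0]
    - [0,0,0]
    - [0,0,0]
    - [0,0,0]
    - [0,0,0]
  xyz:
    - [0,0,-0.4]
    - [0,0,-0.4]
    - [0,0,-0.4]
    - [0,0,-0.2]
    - [0,0,0]
    - [0,0,0]
  fingers: [0,0,0,0,0,0]

```text
time: 12.35
tool_pos: [0.5358, 0.1196, 0.1664]
tool_rot: [0.642, -0.297, 0.642, 0.297]
contact_force: [0.1, 0.1, -1.9]
gripper_width: 0.178
```

Request:
servo_tool:
  twist:
    - [0,0,0]
    - [0,0,0]
    - [0,0,0]
    - [0,0,0]
    - [0,0,0]
    - [0,0,0]
  xyz:
    - [0,0,-0.1]
    - [0,0,-0.1]
    - [0,0,-0.1]
    - [0,0,-0.1]
    - [0,0,0]
    - [0,0,0]
  fingers: [0,0,0,0,0,0]

```text
time: 13.1
tool_pos: [0.5358, 0.1196, 0.1627]
tool_rot: [0.642, -0.297, 0.642, 0.297]
contact_force: [-0.4, 0.2, 0.8]
gripper_width: 0.178
```

Request:
servo_tool:
  twist:
    - [0,0,0]
    - [0,0,0]
    - [0,0,0]
    - [0,0,0]
  xyz:
    - [0,0,-0.1]
    - [0,0,-0.1]
    - [0,0,0]
    - [0,0,0]
  fingers: [0,0,0,0]

```text
time: 13.6
tool_pos: [0.5359, 0.1196, 0.1607]
tool_rot: [0.642, -0.297, 0.642, 0.297]
contact_force: [0.1, -0.5, 2.9]
gripper_width: 0.179
```

Contact with the burr at the expected height, at about 5 N. I'll press 1 mm more and search by turning.

Request:
servo_tool:
  twist:
    - [0,0,0]
    - [0,0,0.04]
    - [0,0,0.04]
    - [0,0,0]
  xyz:
    - [0,0,-0.1]
    - [0,0,0]
    - [0,0,0]
    - [0,0,0]
  fingers: [0,0,0,0]

```text
time: 14.1
tool_pos: [0.536, 0.1197, 0.1597]
tool_rot: [0.63, -0.322, 0.629, 0.322]
contact_force: [-0.7, 0.3, 4.0]
gripper_width: 0.177
```

Request:
servo_tool:
  twist:
    - [0,0,0.04]
    - [0,0,0.04]
    - [0,0,0]
  xyz:
    - [0,0,0]
    - [0,0,0]
    - [0,0,0]
  fingers: [0,0,0]

```text
time: 14.48
tool_pos: [0.536, 0.1197, 0.1598]
tool_rot: [0.617, -0.347, 0.616, 0.347]
contact_force: [-0.8, 0.3, 5.1]
gripper_width: 0.178
```

Request:
servo_tool:
  twist:
    - [0,0,0.04]
    - [0,0,0.04]
    - [0,0,0]
  xyz:
    - [0,0,0]
    - [0,0,0]
    - [0,0,0]
  fingers: [0,0,0]

```text
time: 14.85
tool_pos: [0.536, 0.1197, 0.1597]
tool_rot: [0.602, -0.371, 0.602, 0.371]
contact_force: [-0.2, 0.9, 4.6]
gripper_width: 0.178
```

Request:
servo_tool:
  twist:
    - [0,0,0.04]
    - [0,0,0.04]
    - [0,0,0]
  xyz:
    - [0,0,0]
    - [0,0,0]
    - [0,0,0]
  fingers: [0,0,0]

```text
time: 15.22
tool_pos: [0.536, 0.1197, 0.1596]
tool_rot: [0.587, -0.395, 0.586, 0.395]
contact_force: [0.3, 0.3, 4.0]
gripper_width: 0.176
```

Request:
servo_tool:
  twist:
    - [0,0,0.04]
    - [0,0,0.04]
    - [0,0,0]
  xyz:
    - [0,0,0]
    - [0,0,0]
    - [0,0,0]
  fingers: [0,0,0]

```text
time: 15.6
tool_pos: [0.5359, 0.1197, 0.1596]
tool_rot: [0.571, -0.418, 0.57, 0.418]
contact_force: [0.3, 0.5, 4.5]
gripper_width: 0.172
```

Nothing found on that side, so I turn back and continue the other way.

Request:
servo_tool:
  twist:
    - [0,0,-0.08]
    - [0,0,-0.08]
    - [0,0,-0.08]
    - [0,0,-0.08]
    - [0,0,-0.08]
    - [0,0,0]
  xyz:
    - [0,0,0]
    - [0,0,0]
    - [0,0,0]
    - [0,0,0]
    - [0,0,0]
    - [0,0,0]
  fingers: [0,0,0,0,0,0]

```text
time: 16.35
tool_pos: [0.5361, 0.1195, 0.1596]
tool_rot: [0.642, -0.297, 0.642, 0.296]
contact_force: [0.5, 0.3, 5.2]
gripper_width: 0.18
```

Request:
servo_tool:
  twist:
    - [0,0,-0.04]
    - [0,0,-0.04]
    - [0,0,0]
  xyz:
    - [0,0,0]
    - [0,0,0]
    - [0,0,0]
  fingers: [0,0,0]

```text
time: 16.73
tool_pos: [0.536, 0.1195, 0.1595]
tool_rot: [0.653, -0.271, 0.653, 0.271]
contact_force: [0.8, 0.2, 4.7]
gripper_width: 0.175
```

Request:
servo_tool:
  twist:
    - [0,0,-0.04]
    - [0,0,-0.04]
    - [0,0,0]
  xyz:
    - [0,0,0]
    - [0,0,0]
    - [0,0,0]
  fingers: [0,0,0]

```text
time: 17.1
tool_pos: [0.536, 0.1195, 0.1595]
tool_rot: [0.664, -0.245, 0.663, 0.245]
contact_force: [-0.6, -0.0, 5.9]
gripper_width: 0.178
```

Request:
servo_tool:
  twist:
    - [0,0,-0.04]
    - [0,0,-0.04]
    - [0,0,0]
  xyz:
    - [0,0,0]
    - [0,0,0]
    - [0,0,0]
  fingers: [0,0,0]

```text
time: 17.48
tool_pos: [0.5359, 0.1195, 0.1594]
tool_rot: [0.673, -0.218, 0.672, 0.218]
contact_force: [1.0, -0.6, 5.6]
gripper_width: 0.176
```

Request:
servo_tool:
  twist:
    - [0,0,-0.04]
    - [0,0,-0.04]
    - [0,0,0]
  xyz:
    - [0,0,0]
    - [0,0,0]
    - [0,0,0]
  fingers: [0,0,0]

```text
time: 17.85
tool_pos: [0.5358, 0.1195, 0.1594]
tool_rot: [0.681, -0.191, 0.681, 0.191]
contact_force: [-0.2, -1.0, 5.0]
gripper_width: 0.174
```

Run:
```python
from ov import *
s=manip.state();print(s["tool_pos"],s["tool_rot"],s["contact_force"],s["ft_torque"],s["time"])
```

```text
[0.53583295 0.11950183 0.15937996] [ 0.68090065 -0.19134431  0.68061991  0.19109737] [-0.18850415 -1.04439503  4.97110538] [-0.16296603 -0.17334431  0.04177008] 17.85
```

Request:
servo_tool:
  twist:
    - [0,0,-0.04]
    - [0,0,-0.04]
    - [0,0,0]
  xyz:
    - [0,0,0]
    - [0,0,0]
    - [0,0,0]
  fingers: [0,0,0]

```text
time: 18.23
tool_pos: [0.5357, 0.1194, 0.1593]
tool_rot: [0.688, -0.164, 0.688, 0.164]
contact_force: [1.9, -0.6, 4.7]
gripper_width: 0.174
```

Request:
servo_tool:
  twist:
    - [0,0,-0.04]
    - [0,0,-0.04]
    - [0,0,0]
  xyz:
    - [0,0,0]
    - [0,0,0]
    - [0,0,0]
  fingers: [0,0,0]

```text
time: 18.6
tool_pos: [0.5358, 0.1193, 0.1592]
tool_rot: [0.694, -0.136, 0.694, 0.136]
contact_force: [1.2, -1.9, 3.2]
gripper_width: 0.18
```

Run:
```python
from ov import *
a=save("side","s5.png")
s=manip.state();print(s["tool_pos"],s["tool_rot"],s["contact_force"],s["ft_torque"],s["time"])
tz=.1594; cz=tz-.0203; x,y=.5350,.1199
T=[(circ(.535,.12,.125,.011),(0,0,255)),(circ(x,y,cz,.015),(0,255,0))]
overlay(a,210,130,100,100,6,T,'ov3.png')
```

```text
[0.5358375  0.11934708 0.15925271] [ 0.69399063 -0.1364044   0.69375185  0.13593825] [ 1.67503546 -1.65737691  3.07599575] [-0.47028645 -0.48640185  0.0205623 ] 18.65
```

View pics/ov3.png

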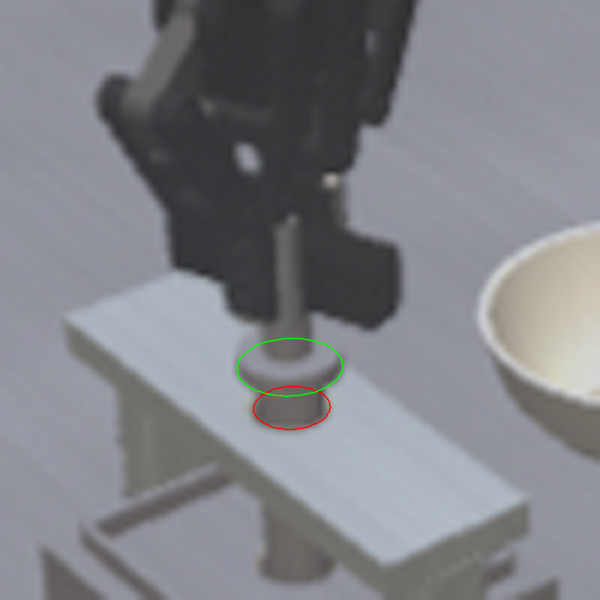

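Request:
servo_tool:
  twist:
    - [0,0,-0.04]
    - [0,0,-0.03]
    - [0,0,0]
  xyz:
    - [0,0,0]
    - [0,0,0]
    - [0,0,0]
  fingers: [0,0,0]

```text
time: 19.02
tool_pos: [0.535, 0.1198, 0.158]
tool_rot: [0.698, -0.111, 0.699, 0.112]
contact_force: [1.5, 0.3, -2.8]
gripper_width: 0.175
```

Run:
```python
from ov import *
s=manip.state();print(s["tool_pos"],s["tool_rot"],s["contact_force"],s["ft_torque"],s["time"])
```

```text
[0.53500885 0.11981622 0.1580213 ] [ 0.69772699 -0.11113546  0.69881115  0.11175394] [ 1.48621724  0.25181832 -2.80253538] [ 0.04536592 -0.64788578 -0.03954847] 19.025
```

The force fell to the bare weight, so the tip has dropped into the socket. Lowering gently to the bridge.

Request:
servo_tool:
  twist:
    - [0,0,0]
    - [0,0,0]
    - [0,0,0]
    - [0,0,0]
  xyz:
    - [0,0,-0.15]
    - [0,0,-0.15]
    - [0,0,0]
    - [0,0,0]
  fingers: [0,0,0,0]

```text
time: 19.52
tool_pos: [0.5352, 0.1196, 0.1557]
tool_rot: [0.698, -0.111, 0.699, 0.111]
contact_force: [2.0, 0.6, -3.9]
gripper_width: 0.172
```

Run:
```python
from ov import *
s=manip.state();print(s["tool_pos"],s["tool_rot"],s["contact_force"],s["ft_torque"],s["time"])
```

```text
[0.53520963 0.11964323 0.15567702] [ 0.69785647 -0.11118487  0.69872839  0.11141323] [ 1.98359083  0.56371373 -3.88086527] [ 0.18228954 -0.33237553  0.05350216] 19.525
```

Request:
servo_tool:
  twist:
    - [0,0,0]
    - [0,0,0]
    - [0,0,0]
    - [0,0,0]
    - [0,0,0]
  xyz:
    - [-0.05,0,-0.15]
    - [0,0,-0.15]
    - [0,0,-0.15]
    - [0,0,0]
    - [0,0,0]
  fingers: [0,0,0,0,0]

```text
time: 20.15
tool_pos: [0.5351, 0.1196, 0.1516]
tool_rot: [0.698, -0.111, 0.698, 0.111]
contact_force: [2.0, 1.6, -2.8]
gripper_width: 0.174
```

Run:
```python
from ov import *
s=manip.state();print(s["tool_pos"],s["tool_rot"],s["contact_force"],s["ft_torque"],s["time"])
```

```text
[0.53508363 0.11960397 0.15159719] [ 0.69823502 -0.1112335   0.69836269  0.11128577] [ 1.99144751  1.55945096 -2.75072167] [ 0.10832449 -0.34085536 -0.03167479] 20.15
```

Request:
servo_tool:
  twist:
    - [0,0,0]
    - [0,0,0]
    - [0,0,0]
    - [0,0,0]
    - [0,0,0]
  xyz:
    - [0,0,-0.15]
    - [0,0,-0.15]
    - [0,0,-0.15]
    - [0,0,0]
    - [0,0,0]
  fingers: [0,0,0,0,0]

```text
time: 20.78
tool_pos: [0.5353, 0.1196, 0.1476]
tool_rot: [0.698, -0.111, 0.698, 0.111]
contact_force: [0.6, -0.7, -0.5]
gripper_width: 0.179
```

Request:
servo_tool:
  twist:
    - [0,0,0]
    - [0,0,0]
    - [0,0,0]
  xyz:
    - [0,0,-0.1]
    - [0,0,0]
    - [0,0,0]
  fingers: [0,0,0]

```text
time: 21.15
tool_pos: [0.5354, 0.1196, 0.1466]
tool_rot: [0.698, -0.111, 0.698, 0.111]
contact_force: [0.3, -0.1, 1.5]
gripper_width: 0.178
```

Run:
```python
from ov import *
a=save("side","s6.png")
s=manip.state();print(s["tool_pos"],s["tool_rot"],s["contact_force"],s["ft_torque"],s["time"])
T=[(circ(.535,.12,.125,.011),(0,0,255)),(circ(.535,.12,.125,.015),(0,255,0))]
overlay(a,210,130,100,100,6,T,'ov4.png')
```

```text
[0.53531559 0.11958025 0.14657232] [ 0.69842895 -0.11129268  0.69816753  0.11123414] [ 0.8760083  -0.077817    1.48687894] [-0.02388716 -0.07315673 -0.00366081] 21.2
```

View pics/ov4.png

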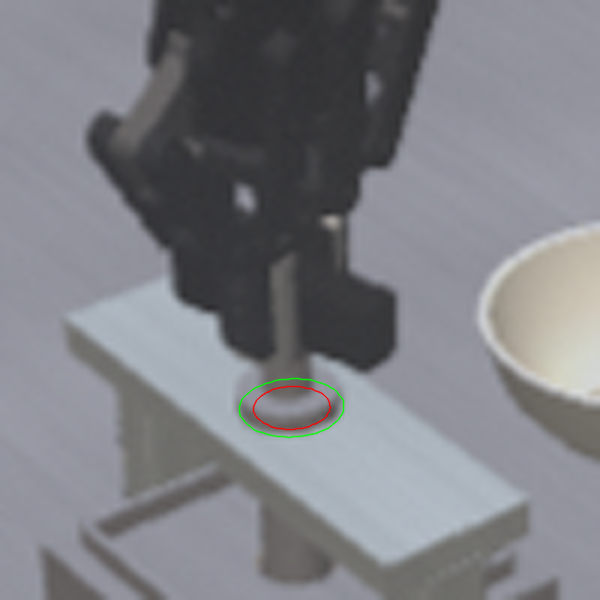

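The tip is well inside the socket and the collar is about 1 mm above the bridge. One more small step.

Request:
servo_tool:
  twist:
    - [0,0,0]
    - [0,0,0]
    - [0,0,0]
  xyz:
    - [0,0,-0.06]
    - [0,0,0]
    - [0,0,0]
  fingers: [0,0,0]

```text
time: 21.58
tool_pos: [0.5354, 0.1196, 0.1465]
tool_rot: [0.698, -0.111, 0.698, 0.111]
contact_force: [-1.7, -0.4, 5.7]
gripper_width: 0.177
```

Run:
```python
from ov import *
for i in range(3):
    a=save("side","s7.png")
    s=manip.state();print(s["tool_pos"],s["contact_force"],s["ft_torque"],s["time"])
```

```text
[0.53538913 0.1195812  0.14644563] [-0.5583747  -0.0263013   5.08269847] [-0.04699184  0.20218469 -0.01786129] 21.625
[0.5353711  0.11961509 0.14646352] [-2.02668353 -0.36662238  5.07027257] [-5.18377739e-02  2.04088277e-01  8.54815310e-05] 21.675
[0.53538344 0.11959908 0.14646559] [-1.23516514  0.17431438  5.02574175] [-0.02184875  0.20959731 -0.01645132] 21.725
```

The TCP stays put while the force rises, so this is rigid contact: the collar is on the bridge. I relieve the press, then release.

Request:
servo_tool:
  twist:
    - [0,0,0]
    - [0,0,0]
    - [0,0,0]
    - [0,0,0]
    - [0,0,0]
    - [0,0,0]
  xyz:
    - [0,0,0.07]
    - [0,0,0]
    - [0,0,0]
    - [0,0,0]
    - [0,0,0]
    - [0,0,0]
  fingers: [0,0,0.4,0.4,0.6,0.6]

```text
time: 22.48
tool_pos: [0.535, 0.1196, 0.1462]
tool_rot: [0.698, -0.111, 0.698, 0.111]
contact_force: [0.6, 0.7, 0.2]
gripper_width: 0.595
```

Run:
```python
from ov import *
a=save("side","s8.png")
s=manip.state();print(s["tool_pos"],s["contact_force"],s["ft_torque"],s["gripper_width"],s["time"])
T=[(circ(.535,.12,.125,.015),(0,255,0))]
overlay(a,210,130,100,100,6,T,'ov5.png')
```

```text
[0.5350758  0.11954994 0.1462476 ] [-0.72105918 -0.1637481   0.40013547] [ 0.04291496  0.00082768 -0.0360884 ] 0.5975002764755093 22.525
```

View pics/ov5.png

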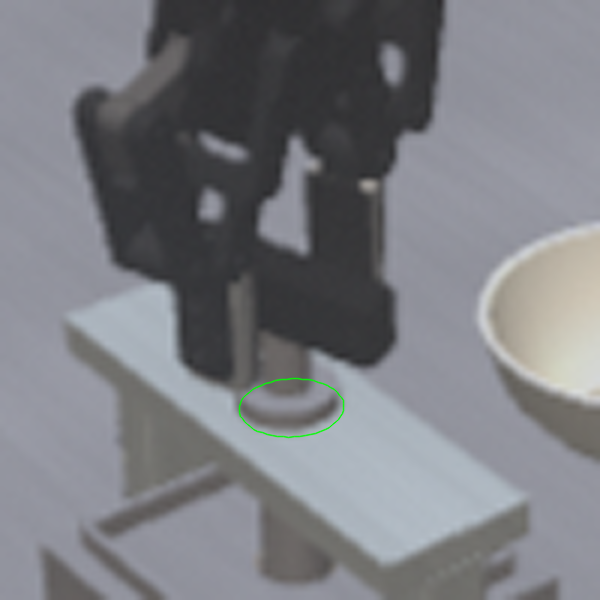

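Request:
servo_tool:
  twist:
    - [0,0,0]
    - [0,0,0]
    - [0,0,0]
    - [0,0,0]
    - [0,0,0]
    - [0,0,0]
    - [0,0,0]
    - [0,0,0]
  xyz:
    - [0,0,1]
    - [0,0,2]
    - [0,0,3]
    - [0,0,3]
    - [0,4,2]
    - [0,5,1]
    - [0,5,0]
    - [0,5,0]
  fingers: [0.6,0.6,0.6,0.6,0.6,0.6,0.6,0.6]

```text
time: 23.52
tool_pos: [0.5356, 0.3114, 0.2692]
tool_rot: [0.699, -0.111, 0.697, 0.111]
contact_force: [0.9, -0.0, -0.1]
gripper_width: 0.596
```

Run:
```python
from ov import *
a=save("side","s9.png");b=save("top","t9.png")
s=manip.state();print(s["tool_pos"],s["contact_force"],s["gripper_width"],s["time"])
T=[(circ(.535,.12,.125,.015),(0,255,0))]
overlay(a,210,130,100,100,6,T,'ov6.png')
for l in("jar_mid","bowl","plate"):
  for n in("side","top"):print(l,n,[np.round(d["extent"],1).tolist() for d in vision.spot_in(n,l)][:1])
```

```text
[0.53475733 0.31368125 0.26833285] [-0.09387782  0.00904302  0.08519873] 0.599030644245761 23.625
jar_mid side []
jar_mid top [[289.1, 166.7, 35.4, 36.2]]
bowl side [[319.8, 188.0, 59.1, 42.8]]
bowl top [[208.9, 166.4, 65.3, 68.0]]
plate side [[493.8, 306.8, 87.3, 69.8]]
plate top [[425.6, 160.2, 77.8, 76.6]]
```

View pics/ov6.png

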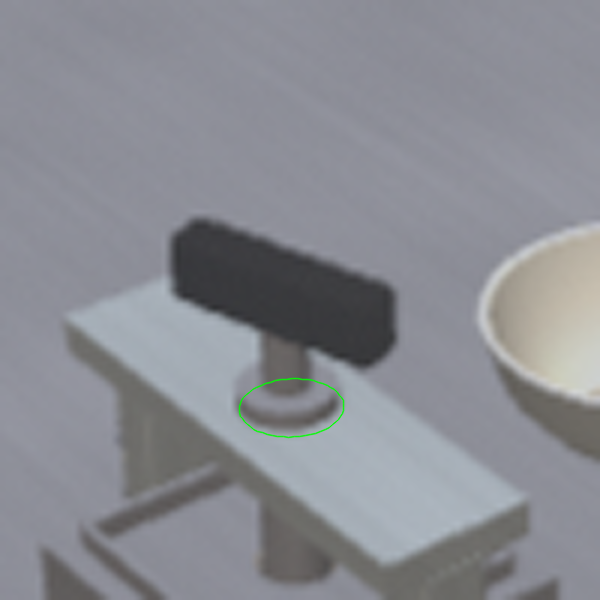

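View pics/t9.png

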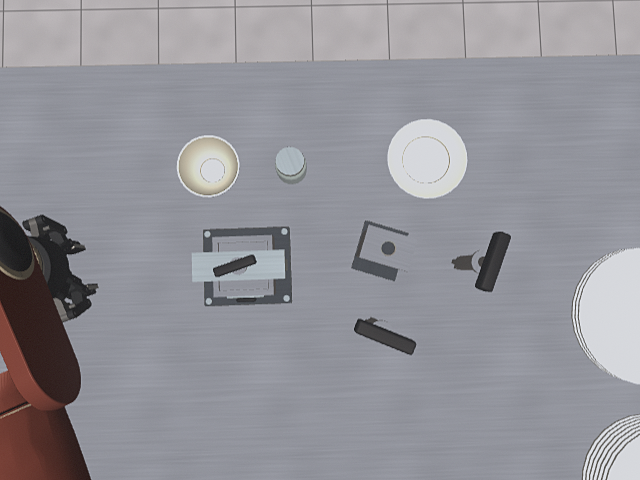

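The spindle stands released in the bridge, handle at top (234,266). To check for a gap under the collar, I'll fit the handle's height the same way as on the stand.

Run:
```python
from fit import *
t=cv2.imread('pics/t9.png');s=cv2.imread('pics/s9.png')
rt=(205,245,60,45);rs=(232,160,50,40)
for a,b in((70,80),(80,80),(80,90),(70,90)):
    mt=darkmask(t,rt,(234,265),a);ms=darkmask(s,rs,(257,180),b)
    y=np.radians(18.1)-np.pi/2
    for y in (np.radians(-72),np.radians(108)):
        print(a,b,mt.sum()/64,ms.sum()/64,fit([("top",rt,mt),("side",rs,ms)],(.07,.016,.022),[.535,.12,.162,y]))
a=s[186:206,244:272];cv2.imwrite('pics/z6.png',cv2.resize(a,None,fx=26,fy=26,interpolation=cv2.INTER_CUBIC))
a=cv2.imread('pics/side0.png')[262:288,358:390];cv2.imwrite('pics/z0.png',cv2.resize(a,None,fx=20,fy=20,interpolation=cv2.INTER_CUBIC))
```

```text
70 80 352.75 502.875 (array([ 0.53433686,  0.12131863,  0.16171139, -1.29836717]), np.float64(0.574484024178479))
70 80 352.75 502.875 (array([0.53433686, 0.12131863, 0.16171139, 1.84322549]), np.float64(0.574484024178479))
80 80 399.734375 502.875 (array([ 0.5344544 ,  0.12132747,  0.16174499, -1.29369228]), np.float64(0.4251083512017524))
80 80 399.734375 502.875 (array([0.5344544 , 0.12132747, 0.16174499, 1.84790037]), np.float64(0.4251083512017524))
80 90 399.734375 523.640625 (array([ 0.5345179 ,  0.12022365,  0.16224024, -1.28727825]), np.float64(0.37877319300799983))
80 90 399.734375 523.640625 (array([0.5345179 , 0.12022365, 0.16224024, 1.8543144 ]), np.float64(0.37877319300799983))
70 90 352.75 523.640625 (array([ 0.53457422,  0.1209041 ,  0.16190497, -1.28415276]), np.float64(0.5317806688850004))
70 90 352.75 523.640625 (array([0.53457422, 0.1209041 , 0.16190497, 1.85743989]), np.float64(0.5317806688850004))
```

View pics/z6.png

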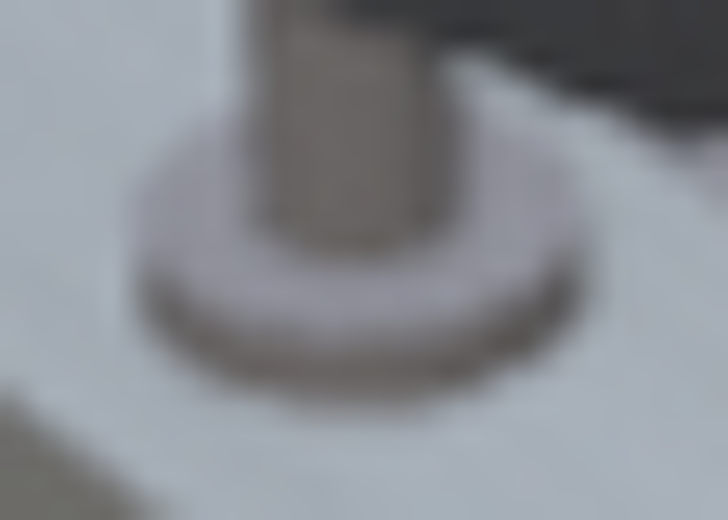

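View pics/z0.png

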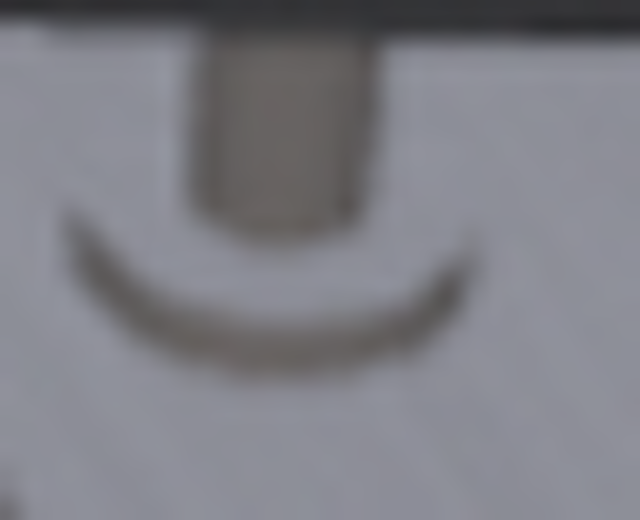

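The fitted handle height of 0.162 puts the collar at 0.125, flush on the bridge. The bystanders haven't moved and the gripper is clear, so I hand in.

```bash
python3 -c "
from h import *
print(job.job_done())"
```

```text
the job is handed in; nothing more can be done
None
```

The spindle is seated in the mill and released, and I handed the job in at about 24 s of the 61 s allowed; no verdict is reported.

**What I did**
- I gripped the small spindle by its T-bar, lifted it out of the stand, and threaded it through the bridge and then the lid.
- With the burr pushed down about 3 mm, the wrist force changed by at most about 8 N from the hanging weight. I turned the spindle +23°, then back to about -31° from its starting angle.
- At that point the force fell back to the spindle's own weight, which meant the tip had dropped into the socket. I then lowered it until the collar met the bridge, with a final change of about 8 N, released it and moved away.

**Last checks**
- **Collar:** the handle-height fit gave 0.1617–0.1622 m against an expected 0.162, so the collar is on the bridge to within about 0.5 mm. The zoomed side view shows no shank under it.
- **Position:** the fitted handle centre is about 1 mm from the bearing axis, at (0.5345, 0.121) against (0.535, 0.120).
- **Bystanders:** in the top picture the jar, bowl and plate were each within about 2 pixels of where they started. The side-view network missed the jar in the last picture.
- **Gripper:** it is well clear of everything and reads no contact force.

**Not settled**
- **Collar overlay and contact height:** my 3D overlay in the side view put the collar's edge 1–2 mm above the bridge, and contact came about 1 mm higher than the gripper height predicted. I trusted the handle fit and the rigid contact over these.
- **Seated angle:** the final fit put the handle about 16° off the mill's axes, although the socket should be 20° or more off. That is within the 6° fit tolerance plus measuring error.
- **Burr:** its final position cannot be seen; I inferred that it sprang back up from the force drop.

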